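# Counterweight the magnifier boom and pull it out to the mark

### The job

Set up the bench magnifier: first hang the blue saddle counterweight over the steel rear bar of the boom stand and let go of it, so that it straddles the bar between the stand's head and the black end cap. Then pinch the boom's black grip so that its yellow lock button is squeezed in, pull the boom out until the steel pointer under the grip stands at the red clip on the white scale, and finish there still holding the grip with the button squeezed, because a spring draws the boom back. Do not shift the red clip or the loupe, jar and spool standing around.

Things in the scene. Friction and masses are not known exactly. Their poses are not given: they have to be found in the camera images.
- boom_stand: fixed bench stand: grey base plate 96 x 116 x 14 mm, column, grey head clamp (36 x 44 mm, top 168 mm up) and a horizontal outer tube 150 mm up. Origin: centre of the underside of the base. Its -y axis is the way the boom pulls out, its +y axis the way the rear bar points; its -x axis is the side of the yellow button. The white scale beam (top 97 mm up, 10 mm graduations) runs below the boom from the column to 244 mm along -y.
- bar_mid (a point): middle of the free length of the steel rear bar, on its axis, 150 mm above the bench. The bar is level, 20 mm in diameter, along the stand's y; free from 40 mm on the head side of this point to 41 mm on the other, where a 28 mm black end cap stops it.
- saddle: loose blue counterweight, 0.18 to 0.35 kg, a stiff inverted U standing on its two legs: 44 mm (x) x 40 mm (y), legs 7 mm thick and 45 mm long, gap between them 30 mm wide (x), open along y. Top plate at 45 to 53 mm; on it a white upright fin 12 mm thick (x), 36 mm long (y), from 53 to 84 mm above the underside, to be pinched across x. Origin: centre of the underside of the legs. Hanging on the bar its origin is 115 mm above the bench.
- boom (a joint): how far the boom is pulled out, in m; 0 = fully in (start), 0.13 = the stop. Locked within about 2 mm of 0 until the button is squeezed; then it slides with about 1 N of friction against a return spring of 3 to 4 N.
- boom_grip: black grip block on the boom, 34 x 34 mm, from 130 to 180 mm above the bench, axes as the stand's. Origin: in its middle on the boom's axis, 150 mm up. Nothing is beside it on its two x sides, so fingers can reach down there; the tube's black end collar stands 6 mm from its +y face at the start, and on its -y side a rod carries a flat lens 66 mm across, centred 88 mm further out.
- grip_point (a point): centre of the grip block at the height of the yellow button, 155 mm above the bench: pinch here across the stand's x, from above. Over grip and unpressed button it is 42 mm wide (17 mm to the plain face at +x, 25 mm to the button at -x), with the button squeezed home 36 mm.
- lock_button (a joint): travel of the yellow lock button on the grip's -x face (20 mm wide, 30 mm high), in m: 0 = out, 0.006 = squeezed home. It needs 3 N to start and 8 N fully home, and springs back.
- pointer (a point): tip of the steel pointer under the grip, centred on the grip, 102 mm above the bench, just over the scale beam.
- mark (a point): the red clip's middle line on top of the scale beam, 98 mm above the bench; the clip is 10 mm long along the scale. The pointer is at the mark when both have the same y in the stand's frame.
- loupe: loose black loupe, 38 mm across, 28 mm high, standing on the bench; leave alone. Origin: centre of underside.
- jar: loose white jar with black lid, 38 mm across, 40 mm high; leave alone. Origin: centre of underside.
- spool: loose spool with blue flanges, 53 mm across, 40 mm high; leave alone. Origin: centre of underside.
There are look-alikes about, which are no part of the job. There is more than one size of the saddle; the job needs the largest.

How it is judged:
On the way, in this order (a step that is already met when the one before it is completed fails the run):
1. the saddle hangs on the rear bar, let go (x of saddle in the frame of bar_mid between -0.014 and 0.014 m and y of saddle in the frame of bar_mid between -0.022 and 0.022 m and height (world z) of saddle between 0.108 and 0.122 m and angle between saddle's own z axis and vertical below 0.3 rad and linear speed of saddle below 0.03 m/s and contact force between the fingers and saddle below 0.3 N), for 0.3 s.
2. the lock button is squeezed in while the boom is still in (value of joint lock_button above 0.0035 m and value of joint boom below 0.012 m and contact force between the fingers and boom_grip above 2 N), for 0.1 s.
At the end, for the whole second after the job is handed in: Saddle straddles the rear bar, within 22 mm of its middle along it and 0.3 rad of upright, at rest, not touched by the fingers; pointer at rest within 5 mm of the red clip's middle along the scale; fingers hold the grip (over 2 N) with the lock button at least 3.5 mm in (all of step 1 and y of pointer in the frame of mark between -0.005 and 0.005 m and velocity of joint boom between -0.01 and 0.01 m/s and value of joint lock_button above 0.0035 m and contact force between the fingers and boom_grip above 2 N); the arm keeps its last pose, push and grip.
It fails at once if the red clip is shifted along the scale (distance of mark from where it was at the start of the episode above 0.005 m).
It fails at once if the loupe is moved (distance of loupe from where it was at the start of the episode above 0.03 m).
It fails at once if the jar is moved (distance of jar from where it was at the start of the episode above 0.03 m).
It fails at once if the spool is moved (distance of spool from where it was at the start of the episode above 0.03 m).
It also fails if it takes over 51 s, if anything falls off the work surface, if the arm or the gripper's body presses on something with over 40 N, if the wrist force passes 120 N, or if a joint passes its speed limit or range.

### The arm

A 7-joint arm with a two-finger parallel gripper is mounted at the origin on a cart in front of the work surface, level with it; the furniture and walls round the work are solid. World frame = base frame: x ahead of the robot, y to its left, z up, the work surface at z = 0. Lengths are in m, angles in rad, forces in N, time in s.
With the tool pointing down it reaches from about 0.4 to 0.85 m from the base axis. Payload 4.5 kg.
Tool frame: the origin (TCP) lies midway between the tips of the shut fingers; the grasp point (between the pads) lies 19 mm behind it; z points along the fingers, y is the direction in which the jaws open and shut (so a half turn about z gives the same grasp; the last joint's range is limited). The gripper opens to 88 mm and grips with 3 to 60 N. Pads are 18 mm wide; open, the fingers measure 123 mm over their backs; the gripper's body (75 mm by 187 mm) begins 45 mm behind the grasp point.
Start: joints at [-1.222, 0.689, -0.195, 1.565, 0.157, 0.902, -0.215], TCP at [0.193, 0.594, 0.239] pointing down, gripper open.
Joint ranges: [-3.01, 3.01], [-0.46, 2.08], [-1.47, 1.51], [0.13, 2.56], [-1, 4.14], [0.04, 2.09], [-2.66, 2.66]. Speed limits (rad/s): [2.57, 2.57, 3.14, 3.14, 3.14, 3.14, 3.14].

### API

Orientations are given as a unit quaternion [x, y, z, w].
In Python, from plant import r gives the robot as it stands. The module is installed in compiled form; this text tells all that it offers.
- The arm moves only by the tool carry_out, never from a script. Its argument "commands" is a list of rows, each a list of 6 numbers: the shift along the tool's x, y, z in m, then the turn, a rotation vector about the tool's x, y, z in degrees. In form: [[dx, dy, dz, wx, wy, wz], ...]. A call has 1 to 12 rows; each row is the pose to reach, as a shift and turn from the pose commanded when the call began, along the tool's axes at that moment; what a row does not reach only later rows make up. A row lasts 1/10 s, in which the tool goes at most 50 mm and 8.59 degrees, less where a joint would pass 70% of its speed; a pose out of reach is approached as far as the arm can. A call with a gripper value outside its range is refused whole. "fingers" is the closure in counts, from 0 (fully open) to 255 (shut), set as the call begins (left out, the last holds). The fingers move at their own pace and stop on an object; "grip_force" is the grip in N (left out, the last holds). Time passes only in rows, so rows that repeat a pose let the fingers close. It gives the time, the measured TCP pose, the force and the opening at its end, in the units of the state.
- r.get_state(): the state, without advancing time (a new reading comes with each control period).
- r.snapshot(name): name is "scene" or "top" or "wrist"; returns a dict with "img" (480x640x3 uint8, blue, green, red), "intrinsics" (3x3 intrinsics, pixels), "extrinsics" (4x4, takes a point from camera to world coordinates); the wrist camera has in their place "tool_from_camera" (4x4, takes a point from camera to tool coordinates, whose origin is the TCP and whose axes are the flange's). Camera axes: x right, y down, z forward; pixel columns grow to the right and rows downward; lengths in m; the calibration is good to about 2 mm. A picture is of the moment at which its call begins: read the wrist's pose just before it. There is no depth.
- r.finish_job(): hands the job in, once; it reports no verdict.
Trained networks look in a picture, given as the dict that the camera call returned (one of the last four; its "shot" number tells which), for a name from the list of things; names that differ only in an ending like _2 or _b are one class to them, and where a whole thing is asked for, a point or a joint stands for the part that bears it (a point fixed in the world has none). Each returns a list of dicts, best first, with "p" (0 to 1); they miss things now and then, are a little off and sometimes report something else, mostly with a low value. They report only what shows in the picture. A call takes as long as a camera call. They do not tell look-alikes from the thing itself.
- r.spot_in(picture, label): "xyz" ([x, y, z] in m, in world coordinates, good to about 4 mm: the middle of the surface that is visible of it).
- r.spot_point(picture, label): "xyz" ([x, y, z] in m, in world coordinates, good to about 4 mm: a listed point, or the origin of a listed thing).
The state is a dict: "clock": time; "q": joint angles; "qd": joint speeds; "joint_torque": joint torques, N m; "tool_pos": TCP position; "eef_rot": TCP orientation; "contact_force": force on the tool from outside, world axes, zero at the start; "moment": the same for the moment, N m; "opening": opening from 0.0 (shut) to 1.0 (fully open).
Only numpy, scipy, OpenCV 4.12 (cv2) and the standard library are available. Lean on these libraries where they do the work, as an engineer would, in place of code of your own. Each camera call takes 0.05 s, during which the arm holds its last target.

## Working session

There is one attempt and no reset: what is moved stays moved. The work goes in short steps, Python scripts to look and compute and a tool call to move; the robot and the scene stay as the last step left them, time stands still between calls to the robot, and variables do not carry over. Pictures are saved under pics/ and viewed, and the job is handed in when it is done.

Besides the shell and the picture viewer there is one more tool, called after "Emit:" by a JSON object that holds its "fn" and its "kwargs", one argument or row to a line. carry_out: Moves the arm, as the interface text tells. Its arguments: {"type":"object","properties":{"commands":{"type":"array","items":{"type":"array","items":{"type":"number"}}},"fingers":{"type":"number"},"grip_force":{"type":"number"}},"required":["commands"]}

```bash
mkdir -p pics; cat > h.py <<'E'
from plant import r
import numpy as np, cv2
from scipy.spatial.transform import Rotation as R
def st():
    s=r.get_state(); print({k:np.round(s[k],4).tolist() for k in ('clock','q','tool_pos','eef_rot','contact_force','opening')}); return s
E
python3 - <<'E'
from h import *
s=st()
for c in('scene','top'):
    p=r.snapshot(c); cv2.imwrite(f'pics/{c}0.png',p['img']); print(c,np.round(p['extrinsics'],3).tolist(),np.round(p['intrinsics'],1).tolist())
    for l in('boom_stand','bar_mid','saddle','boom_grip','grip_point','pointer','mark','loupe','jar','spool'):
        for d in r.spot_point(p,l)[:4]: print(l,np.round(d['xyz'],3),round(d['p'],2))
print(r.get_state()['clock'])
E
```

```text
{'clock': 0.0, 'q': [-1.2222, 0.69, -0.1945, 1.5663, 0.1573, 0.9025, -0.2151], 'tool_pos': [0.1933, 0.5937, 0.2379], 'eef_rot': [0.1567, 0.9876, -0.0009, -0.0001], 'contact_force': [-0.3844, 0.3753, -1.1465], 'opening': 0.9982}
scene [[0.856, -0.319, 0.407, -0.009], [-0.517, -0.535, 0.668, -1.071], [0.004, -0.782, -0.623, 0.939], [0.0, 0.0, 0.0, 1.0]] [[494.4, 0.0, 314.2], [0.0, 494.4, 237.7], [0.0, 0.0, 1.0]]
boom_stand [ 0.491  0.031 -0.   ] 0.91
boom_stand [0.666 0.092 0.001] 0.52
bar_mid [0.496 0.092 0.152] 0.97
saddle [ 0.46  -0.687 -0.001] 0.91
saddle [ 0.451 -0.383  0.004] 0.78
saddle [ 0.459 -0.307  0.003] 0.56
saddle [0.492 0.032 0.002] 0.43
boom_grip [ 0.495 -0.061  0.151] 0.63
grip_point [ 0.496 -0.063  0.156] 0.87
pointer [ 0.492 -0.063  0.106] 0.64
pointer [ 0.684 -0.036 -0.   ] 0.44
mark [ 0.486 -0.129  0.1  ] 0.6
loupe [ 0.413  0.29  -0.002] 0.69
jar [0.665 0.094 0.002] 0.43
spool [ 0.684 -0.038  0.001] 0.81
spool [0.666 0.094 0.003] 0.38
top [[-0.01, -0.987, 0.161, 0.229], [-1.0, 0.011, 0.007, -0.187], [-0.008, -0.161, -0.987, 2.092], [0.0, 0.0, 0.0, 1.0]] [[610.4, 0.0, 324.3], [0.0, 610.4, 241.8], [0.0, 0.0, 1.0]]
bar_mid [0.496 0.093 0.153] 0.82
saddle [ 0.455 -0.384  0.002] 0.74
saddle [ 0.458 -0.686 -0.   ] 0.61
saddle [ 0.453 -0.307  0.   ] 0.43
boom_grip [ 0.493 -0.065  0.149] 0.82
grip_point [ 0.492 -0.068  0.156] 0.75
loupe [0.413 0.294 0.002] 0.5
spool [ 0.688 -0.038  0.   ] 0.64
1.1
```

View pics/scene0.png

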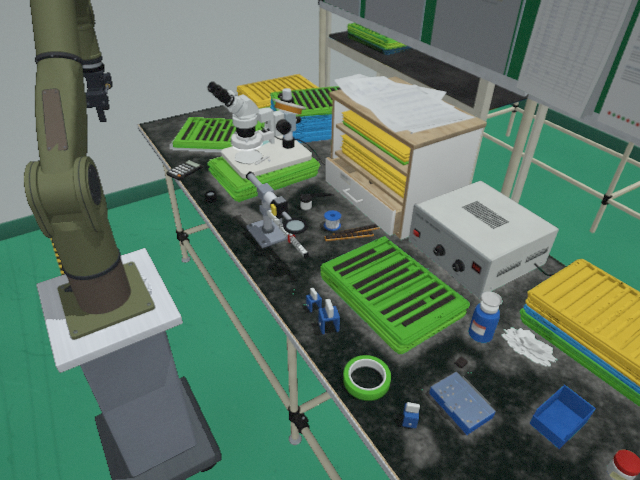

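View pics/top0.png

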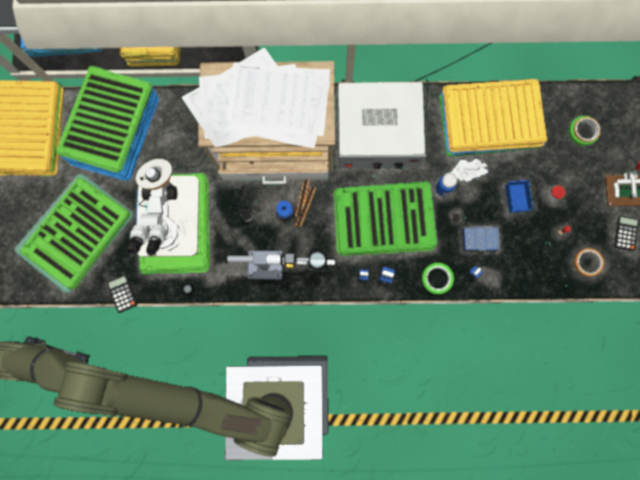

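```bash
python3 - <<'E'
import cv2,numpy as np
s=cv2.imread('pics/scene0.png');t=cv2.imread('pics/top0.png')
a=cv2.resize(s[275:345,290:360],(400,400),interpolation=cv2.INTER_CUBIC)
b=cv2.resize(s[390:440,390:440],(400,400),interpolation=cv2.INTER_CUBIC)
c=cv2.resize(t[240:300,345:405],(400,400),interpolation=cv2.INTER_CUBIC)
d=cv2.resize(s[160:265,235:340],(400,400),interpolation=cv2.INTER_CUBIC)
cv2.imwrite('pics/z0.png',cv2.resize(np.vstack([np.hstack([a,b]),np.hstack([c,d])]),(600,600)))
E
```

```text
(no output)
```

View pics/z0.png

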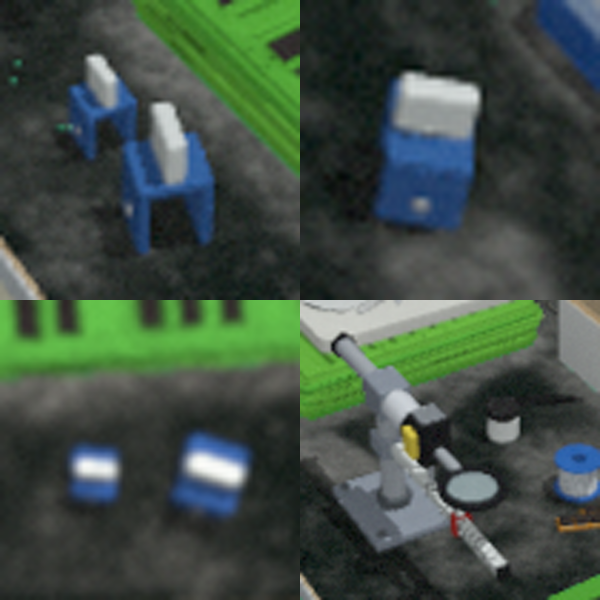

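```bash
cat >> h.py <<'E'
def plan(s,xyz,jaw_deg,up=None):
    # target TCP, pointing down, tool y at jaw_deg in world xy
    M=R.from_quat(s['eef_rot']); a=np.radians(jaw_deg)
    y=np.array([np.cos(a),np.sin(a),0]); z=np.array([0,0,-1.]); x=np.cross(y,z)
    T=R.from_matrix(np.c_[x,y,z]); d=M.inv().apply(np.array(xyz)-s['tool_pos'])
    w=np.degrees((M.inv()*T).as_rotvec())
    print('shift',np.round(d,4).tolist(),'turn',np.round(w,2).tolist())
E
python3 - <<'E'
from h import *
s=r.get_state()
plan(s,[.32,.33,.32],40)
plan(s,[.43,.0,.32],0)
plan(s,[.455,-.37,.25],-15)
E
```

```text
shift [-0.2021, -0.2121, -0.0813] turn [0.0, -0.0, 31.96]
shift [-0.4089, -0.4919, -0.0813] turn [-0.0, -0.0, 71.96]
shift [-0.5472, -0.8359, -0.0113] turn [-0.0, -0.0, 86.96]
```

Emit:
{"fn": "carry_out", "kwargs": {
  "commands": [
    [-0.202,-0.212,-0.081,0,0,32],
    [-0.202,-0.212,-0.081,0,0,32],
    [-0.202,-0.212,-0.081,0,0,32],
    [-0.202,-0.212,-0.081,0,0,32],
    [-0.202,-0.212,-0.081,0,0,32],
    [-0.202,-0.212,-0.081,0,0,32],
    [-0.409,-0.492,-0.081,0,0,72],
    [-0.409,-0.492,-0.081,0,0,72],
    [-0.409,-0.492,-0.081,0,0,72],
    [-0.409,-0.492,-0.081,0,0,72],
    [-0.409,-0.492,-0.081,0,0,72],
    [-0.409,-0.492,-0.081,0,0,72]
  ],
  "fingers": 0,
  "grip_force": 30
}}

```text
clock: 2.3
tool_pos: [0.414, 0.0473, 0.32]
eef_rot: [0.708, 0.706, 0.001, 0.0]
contact_force: [0.6, -0.1, -1.0]
opening: 1.001
```

```bash
python3 - <<'E'
from h import *
s=st()
plan(s,[.455,-.37,.24],-15)
E
```

```text
{'clock': 2.3, 'q': [-0.37, 0.3027, 0.1973, 2.0462, -0.0819, 0.7987, -0.1266], 'tool_pos': [0.414, 0.0473, 0.32], 'eef_rot': [0.7079, 0.7063, 0.0006, 0.0003], 'contact_force': [0.6336, -0.1334, -0.9874], 'opening': 1.0009}
shift [-0.4172, 0.0418, 0.0798] turn [0.06, -0.03, 14.87]
```

Emit:
{"fn": "carry_out", "kwargs": {
  "commands": [
    [-0.2,0.02,0.0,0,0,7],
    [-0.2,0.02,0.0,0,0,7],
    [-0.2,0.02,0.0,0,0,7],
    [-0.2,0.02,0.0,0,0,7],
    [-0.417,0.042,0.08,0,0,15],
    [-0.417,0.042,0.08,0,0,15],
    [-0.417,0.042,0.08,0,0,15],
    [-0.417,0.042,0.08,0,0,15],
    [-0.417,0.042,0.08,0,0,15],
    [-0.417,0.042,0.08,0,0,15],
    [-0.417,0.042,0.08,0,0,15],
    [-0.417,0.042,0.08,0,0,15]
  ]
}}

```text
clock: 3.5
tool_pos: [0.4559, -0.3664, 0.2398]
eef_rot: [0.793, 0.609, 0.001, -0.0]
contact_force: [0.7, 0.2, -0.2]
opening: 0.999
```

```bash
python3 - <<'E'
from h import *
s=st(); p=r.snapshot('wrist'); cv2.imwrite('pics/w1.png',p['img'])
print(np.round(p['tool_from_camera'],3).tolist(),np.round(p['intrinsics'],1).tolist())
for l in('saddle',):
    for d in r.spot_point(p,l)[:4]: print(l,np.round(d['xyz'],4),round(d['p'],2))
np.savez('w1.npz',T=p['tool_from_camera'],K=p['intrinsics'],pos=s['tool_pos'],q=s['eef_rot'])
E
```

```text
{'clock': 3.5, 'q': [0.4514, 0.645, 0.2547, 1.7034, -0.2105, 0.8203, 0.5407], 'tool_pos': [0.4559, -0.3664, 0.2398], 'eef_rot': [0.793, 0.6092, 0.0006, -0.0003], 'contact_force': [0.6716, 0.1946, -0.1761], 'opening': 0.9987}
[[-0.0, -0.948, -0.318, 0.083], [1.0, 0.0, -0.001, -0.001], [0.001, -0.318, 0.948, -0.148], [0.0, 0.0, 0.0, 1.0]] [[331.3, 0.0, 324.8], [0.0, 331.3, 242.8], [0.0, 0.0, 1.0]]
saddle [ 0.4527 -0.3069  0.0035] 0.72
saddle [ 0.4579 -0.685  -0.0008] 0.7
saddle [ 0.4566 -0.3856 -0.0014] 0.59
```

View pics/w1.png

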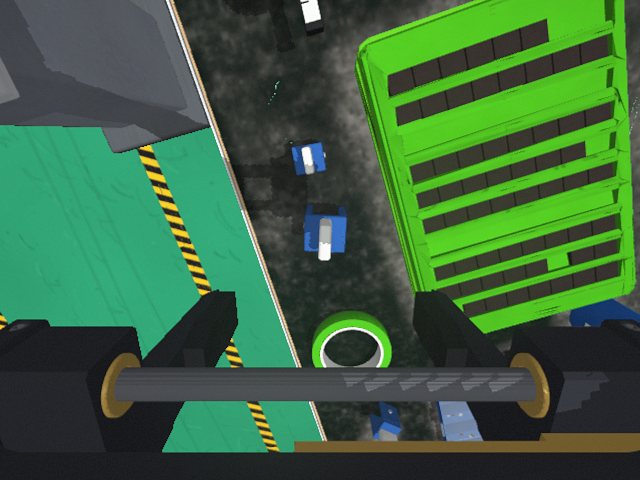

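```bash
python3 - <<'E'
import cv2
s=cv2.imread('pics/w1.png')
cv2.imwrite('pics/z1.png',cv2.resize(s[195:270,285:365],None,fx=8,fy=8,interpolation=cv2.INTER_CUBIC))
E
```

```text
(no output)
```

View pics/z1.png

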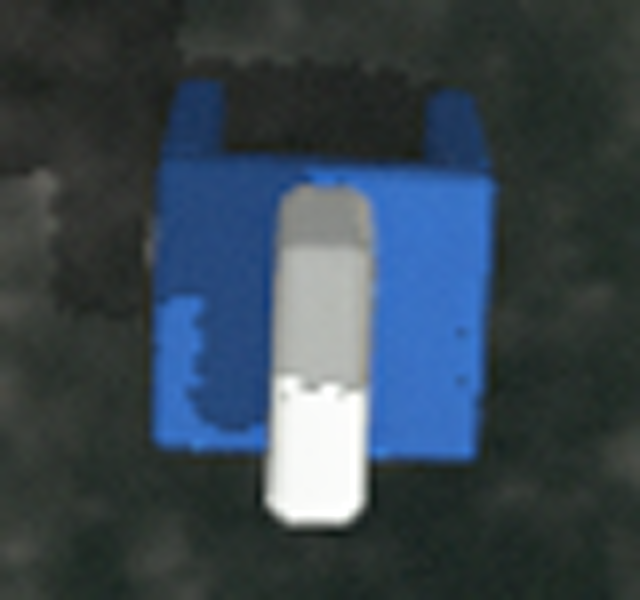

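```bash
cat >> h.py <<'E'
def wray(T,K,pos,q,px,z):
    M=R.from_quat(q); d=np.linalg.solve(K,np.array([px[0],px[1],1.]))
    o=np.array(pos)+M.apply(T[:3,3]); d=M.apply(T[:3,:3]@d); return o+d*(z-o[2])/d[2]
E
python3 - <<'E'
from h import *
w=np.load('w1.npz'); f=lambda px,z:wray(w['T'],w['K'],w['pos'],w['q'],px,z)
a,b=f((325.9,225.6),.084),f((324.5,260.6),.084)
print(a,b,np.linalg.norm(a-b),(a+b)/2,np.degrees(np.arctan2(*(a-b)[:2])))
c=[f(p,.053) for p in((305,215),(346.5,217.3),(304.4,250.6),(344.4,252.5))]
print(np.round(c,4),np.mean(c,0))
u=(c[1]-c[0]+c[3]-c[2]);print(np.linalg.norm(u)/2,np.degrees(np.arctan2(u[1],u[0])))
c=np.mean(c,0);s=r.get_state();plan(s,[*((a+b)/2)[:2],.1],-16);plan(s,[*c[:2],.056],-17)
E
```

```text
[ 0.45540786 -0.36740931  0.084     ] [ 0.44491368 -0.40153878  0.084     ] 0.03570642044419799 [ 0.45016077 -0.38447404  0.084     ] 17.091695086556793
[[ 0.4353 -0.3592  0.053 ]
 [ 0.4762 -0.3726  0.053 ]
 [ 0.4238 -0.3967  0.053 ]
 [ 0.4648 -0.4098  0.053 ]] [ 0.45004841 -0.38455824  0.053     ]
0.04306658483403357 -18.008788650784922
shift [-0.0191, -0.0012, 0.1401] turn [0.04, -0.05, 1.1]
shift [-0.0193, -0.0013, 0.1841] turn [0.04, -0.05, 2.1]
```

Emit:
{"fn": "carry_out", "kwargs": {
  "commands": [
    [-0.019,-0.001,0.05,0,0,2.5],
    [-0.019,-0.001,0.1,0,0,2.5],
    [-0.019,-0.001,0.14,0,0,2.5],
    [-0.019,-0.001,0.165,0,0,2.5],
    [-0.019,-0.001,0.183,0,0,2.5],
    [-0.019,-0.001,0.183,0,0,2.5],
    [-0.019,-0.001,0.183,0,0,2.5]
  ]
}}

```text
clock: 4.3
tool_pos: [0.4501, -0.3856, 0.0573]
eef_rot: [0.806, 0.592, 0.0, 0.0]
contact_force: [-0.9, -0.1, -0.2]
opening: 1.004
```

Emit:
{"fn": "carry_out", "kwargs": {
  "commands": [
    [0,0,0,0,0,0],
    [0,0,0,0,0,0],
    [0,0,0,0,0,0],
    [0,0,0,0,0,0],
    [0,0,0,0,0,0],
    [0,0,0,0,0,0],
    [0,0,0,0,0,0],
    [0,0,0,0,0,0]
  ],
  "fingers": 255,
  "grip_force": 35
}}

```text
clock: 5.1
tool_pos: [0.4494, -0.3861, 0.0565]
eef_rot: [0.807, 0.591, 0.0, -0.0]
contact_force: [0.4, 0.3, 0.3]
opening: 0.297
```

```bash
python3 - <<'E'
from h import *
s=st()
plan(s,[.45,-.384,.32],0)
plan(s,[.495,.092,.32],0)
E
```

```text
{'clock': 5.1, 'q': [0.5418, 0.9165, 0.1595, 1.7992, -0.2947, 0.4491, 0.6002], 'tool_pos': [0.4494, -0.3861, 0.0565], 'eef_rot': [0.8066, 0.591, 0.0, -0.0001], 'contact_force': [0.4427, 0.3307, 0.2734], 'opening': 0.2972}
shift [0.0022, -0.0001, -0.2635] turn [-0.0, -0.01, -17.54]
shift [0.4696, -0.1006, -0.2635] turn [-0.0, -0.01, -17.54]
```

Emit:
{"fn": "carry_out", "kwargs": {
  "commands": [
    [0,0,0,0,0,0],
    [0,0,0,0,0,0],
    [0,0,0,0,0,0],
    [0,0,0,0,0,0],
    [0,0,-0.005,0,0,0],
    [0,0,-0.02,0,0,0],
    [0,0,-0.04,0,0,0],
    [0,0,-0.04,0,0,0]
  ]
}}

```text
clock: 5.9
tool_pos: [0.4507, -0.3875, 0.0995]
eef_rot: [0.807, 0.591, 0.001, 0.003]
contact_force: [0.2, -0.3, -3.7]
opening: 0.132
```

```bash
python3 - <<'E'
from h import *
s=st()
plan(s,[.45,-.384,.32],0)
plan(s,[.495,.092,.32],0)
E
```

```text
{'clock': 5.9, 'q': [0.5262, 0.8494, 0.1876, 1.7866, -0.2815, 0.5264, 0.5888], 'tool_pos': [0.4507, -0.3875, 0.0995], 'eef_rot': [0.8067, 0.5909, 0.0005, 0.0025], 'contact_force': [0.1932, -0.2782, -3.6588], 'opening': 0.1321}
shift [0.0027, -0.0007, -0.2205] turn [0.25, 0.17, -17.55]
shift [0.4701, -0.1013, -0.222] turn [0.25, 0.17, -17.55]
```

Emit:
{"fn": "carry_out", "kwargs": {
  "commands": [
    [0,0,-0.05,0,0,-3],
    [0,0,-0.1,0,0,-6],
    [0,0,-0.15,0,0,-9],
    [0.04,-0.01,-0.2,0,0,-12],
    [0.08,-0.02,-0.222,0,0,-15],
    [0.13,-0.03,-0.222,0,0,-17.5],
    [0.18,-0.04,-0.222,0,0,-17.5],
    [0.23,-0.05,-0.222,0,0,-17.5],
    [0.28,-0.06,-0.222,0,0,-17.5],
    [0.33,-0.07,-0.222,0,0,-17.5],
    [0.33,-0.07,-0.222,0,0,-17.5],
    [0.33,-0.07,-0.222,0,0,-17.5]
  ]
}}

```text
clock: 7.1
tool_pos: [0.4819, -0.0471, 0.3182]
eef_rot: [0.705, 0.709, 0.0, -0.001]
contact_force: [0.4, 0.1, -4.4]
opening: 0.131
```

```bash
cat > look.py <<'E'
from h import *
import sys
n=sys.argv[1]
s=st(); p=r.snapshot('wrist'); cv2.imwrite(f'pics/{n}.png',p['img'])
for l in sys.argv[2:]:
    for d in r.spot_point(p,l)[:2]: print(l,np.round(d['xyz'],4),round(d['p'],2))
np.savez(f'{n}.npz',T=p['tool_from_camera'],K=p['intrinsics'],pos=s['tool_pos'],q=s['eef_rot'])
E
python3 look.py w2 bar_mid grip_point mark pointer saddle
```

```text
{'clock': 7.1, 'q': [-0.133, 0.4045, 0.201, 1.8783, -0.1048, 0.8698, 0.1256], 'tool_pos': [0.4819, -0.0471, 0.3182], 'eef_rot': [0.7051, 0.7091, 0.0002, -0.0008], 'contact_force': [0.3925, 0.1299, -4.3538], 'opening': 0.131}
bar_mid [ 0.6871 -0.0376  0.0033] 0.68
grip_point [ 0.489  -0.0646  0.1584] 0.93
saddle [ 0.4877 -0.045   0.2625] 0.88
saddle [0.4955 0.0891 0.1517] 0.24
```

View pics/w2.png

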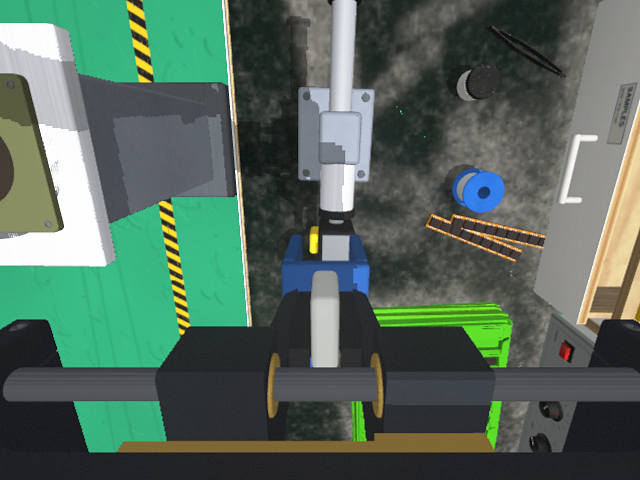

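```bash
python3 - <<'E'
import cv2
s=cv2.imread('pics/w2.png')
cv2.imwrite('pics/z2.png',cv2.resize(s[0:260,270:400],None,fx=3,fy=3,interpolation=cv2.INTER_CUBIC)[:,:][0:600])
cv2.imwrite('pics/z3.png',cv2.resize(s[180:260,280:390],None,fx=7,fy=7,interpolation=cv2.INTER_CUBIC))
E
```

```text
(no output)
```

View pics/z2.png

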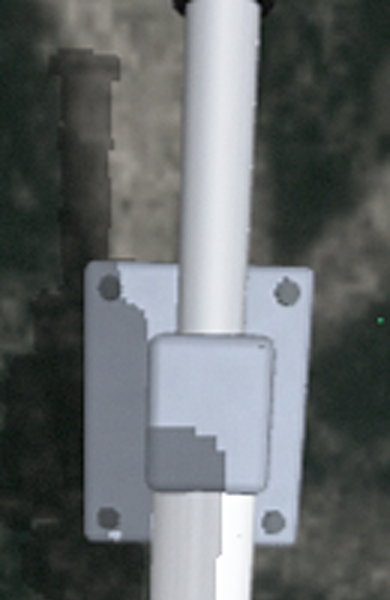

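View pics/z3.png

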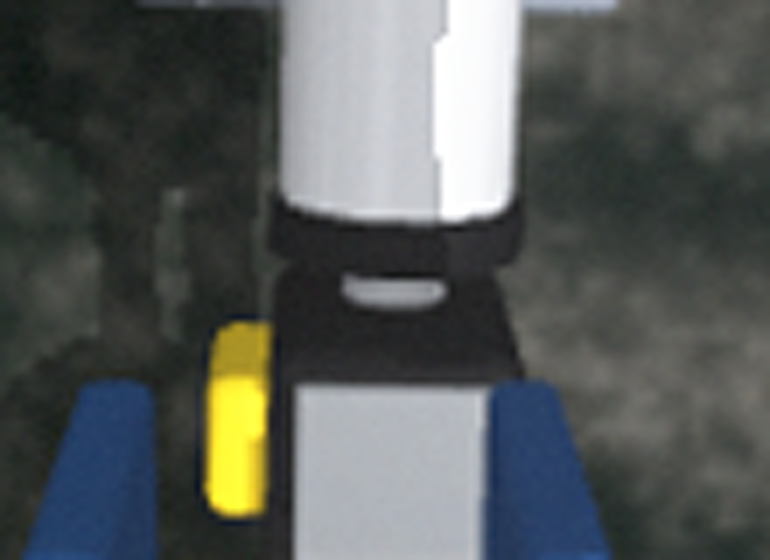

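```bash
python3 - <<'E'
from h import *
w=np.load('w2.npz'); f=lambda x,y,z:np.round(wray(w['T'],w['K'],w['pos'],w['q'],(x,y),z),4)
print('bar',f(344,6.7,.151),f(340.5,106.7,.151),'width',f(331.3,6.7,.151),f(356.7,6.7,.151),f(329.3,106.7,.151),f(351.7,106.7,.151))
print('head',[f(270+a/3,b/3,.168) for a,b in((150,336),(275,336),(145,492),(270,492))])
print('head rear at bar', f(340.5,111.7,.168),'cap near',f(344,2.7,.164))
print('grip', f(280+290/7,180+383/7,.18),f(280+490/7,180+383/7,.18))
print('grip_rear', f(280+275/7,180+270/7,.18),f(280+495/7,180+270/7,.18),f(280+525/7,180+370/7,.18))
print('collar', f(280+270/7,180+240/7,.15),f(280+523/7,180+240/7,.15))
E
```

```text
bar [0.4952 0.1327 0.151 ] [0.4939 0.0576 0.151 ] width [0.4849 0.1327 0.151 ] [0.5055 0.1328 0.151 ] [0.484  0.0576 0.151 ] [0.5038 0.0577 0.151 ]
head [array([0.4761, 0.0523, 0.168 ]), array([0.511 , 0.0525, 0.168 ]), array([0.4747, 0.0097, 0.168 ]), array([0.5113, 0.0099, 0.168 ])]
head rear at bar [0.4933 0.0526 0.168 ] cap near [0.4945 0.1314 0.164 ]
grip [ 0.4776 -0.0516  0.18  ] [ 0.5034 -0.0514  0.18  ]
grip_rear [ 0.4757 -0.0366  0.18  ] [ 0.5036 -0.0364  0.18  ] [ 0.5079 -0.0496  0.18  ]
collar [ 0.4745 -0.0399  0.15  ] [ 0.5098 -0.0397  0.15  ]
```

```bash
python3 - <<'E'
from h import *
s=r.get_state()
plan(s,[.494,.091,.30],-.8)
E
```

```text
shift [0.1433, 0.0116, 0.0184] turn [-0.01, 0.04, 0.57]
```

Emit:
{"fn": "carry_out", "kwargs": {
  "commands": [
    [0.04,0.004,0,0,0,0.6],
    [0.08,0.008,0,0,0,0.6],
    [0.12,0.012,0.01,0,0,0.6],
    [0.138,0.012,0.018,0,0,0.6],
    [0.138,0.012,0.018,0,0,0.6],
    [0.138,0.012,0.018,0,0,0.6],
    [0.138,0.012,0.018,0,0,0.6]
  ]
}}

```text
clock: 8.1
tool_pos: [0.4945, 0.0853, 0.3009]
eef_rot: [0.712, 0.702, -0.0, 0.001]
contact_force: [-0.0, -0.1, -2.7]
opening: 0.133
```

```bash
python3 look.py w3 bar_mid; python3 - <<'E'
from h import *
s=r.get_state();plan(s,[.494,.091,.172],-.8)
E
```

```text
{'clock': 8.1, 'q': [-0.3903, 0.45, 0.1928, 1.8594, -0.1104, 0.8421, -0.1573], 'tool_pos': [0.4945, 0.0853, 0.3009], 'eef_rot': [0.7123, 0.7019, -0.0001, 0.0006], 'contact_force': [-0.0417, -0.0507, -2.6925], 'opening': 0.133}
bar_mid [0.4943 0.0893 0.1508] 0.73
shift [0.0053, -0.0007, 0.129] turn [0.05, 0.03, -0.02]
```

View pics/w3.png

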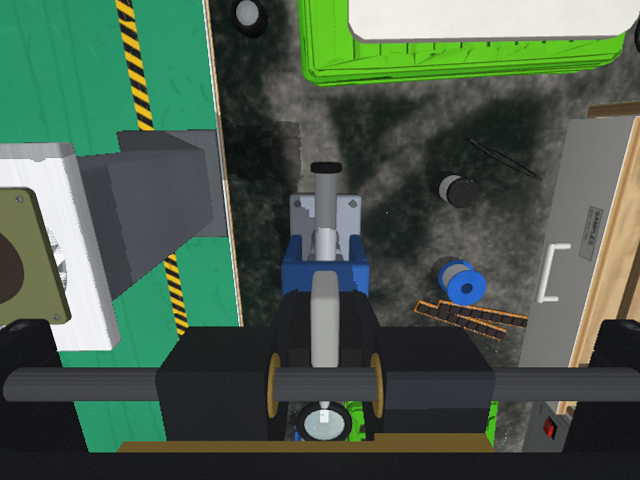

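Emit:
{"fn": "carry_out", "kwargs": {
  "commands": [
    [0.005,-0.001,0.03,0,0,0],
    [0.005,-0.001,0.06,0,0,0],
    [0.005,-0.001,0.085,0,0,0],
    [0.005,-0.001,0.105,0,0,0],
    [0.005,-0.001,0.12,0,0,0],
    [0.005,-0.001,0.128,0,0,0],
    [0.005,-0.001,0.128,0,0,0],
    [0.005,-0.001,0.128,0,0,0]
  ]
}}

```text
clock: 9.0
tool_pos: [0.4939, 0.0924, 0.1732]
eef_rot: [0.711, 0.703, 0.001, 0.0]
contact_force: [-0.5, -0.4, -3.5]
opening: 0.131
```

```bash
python3 look.py w4 saddle; python3 -c "
import cv2;cv2.imwrite('pics/s4.png',cv2.resize(__import__('plant').r.snapshot('scene')['img'][150:270,220:350],None,fx=5,fy=5,interpolation=2))"
```

```text
{'clock': 9.0, 'q': [-0.358, 0.6391, 0.1306, 2.0084, -0.1618, 0.5025, -0.1228], 'tool_pos': [0.4939, 0.0924, 0.1732], 'eef_rot': [0.7113, 0.7029, 0.0005, 0.0004], 'contact_force': [-0.5248, -0.4427, -3.5393], 'opening': 0.1307}
saddle [0.4949 0.0929 0.119 ] 0.72
```

View pics/w4.png

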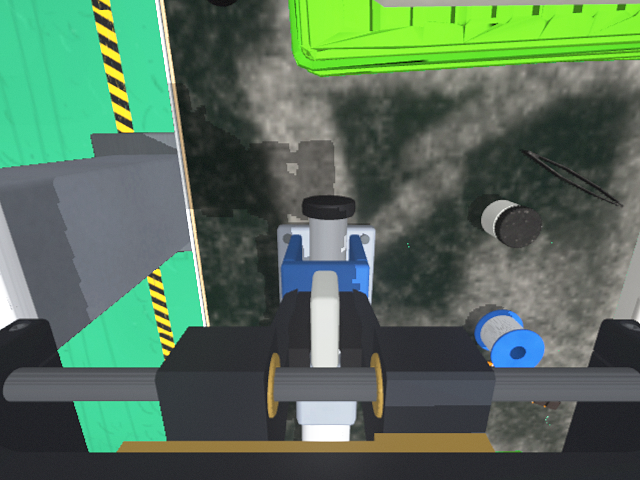

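View pics/s4.png

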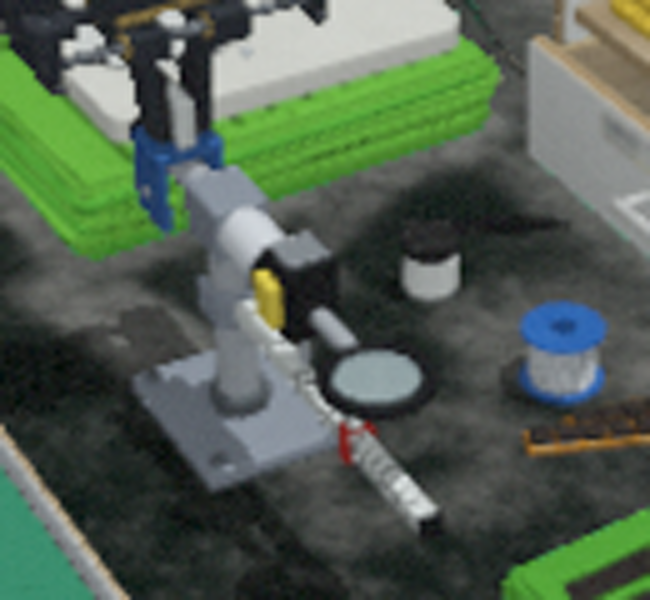

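Emit:
{"fn": "carry_out", "kwargs": {
  "commands": [
    [0,0,0.002,0,0,0],
    [0,0,0.002,0,0,0]
  ]
}}

```text
clock: 9.35
tool_pos: [0.4938, 0.0928, 0.1712]
eef_rot: [0.711, 0.703, 0.001, 0.0]
contact_force: [-0.8, -0.2, 2.2]
opening: 0.132
```

Emit:
{"fn": "carry_out", "kwargs": {
  "commands": [
    [0,0,0,0,0,0],
    [0,0,0,0,0,0],
    [0,0,0,0,0,0],
    [0,0,0,0,0,0],
    [0,0,0,0,0,0],
    [0,0,0,0,0,0],
    [0,0,0,0,0,0],
    [0,0,-0.02,0,0,0],
    [0,0,-0.06,0,0,0],
    [0,0,-0.1,0,0,0],
    [0,0,-0.13,0,0,0],
    [0,0,-0.13,0,0,0]
  ],
  "fingers": 0
}}

```text
clock: 10.55
tool_pos: [0.4957, 0.093, 0.3044]
eef_rot: [0.711, 0.703, 0.004, 0.002]
contact_force: [0.7, 0.5, -0.2]
opening: 1.0
```

```bash
python3 look.py w5 saddle bar_mid; python3 -c "
import cv2;cv2.imwrite('pics/s5.png',cv2.resize(__import__('plant').r.snapshot('scene')['img'][150:270,220:350],None,fx=5,fy=5,interpolation=2))"; python3 - <<'E'
from h import *
s=r.get_state();plan(s,[.492,-.02,.30],-.8)
E
```

```text
{'clock': 10.55, 'q': [-0.4063, 0.4457, 0.1965, 1.8548, -0.1134, 0.8432, -0.1652], 'tool_pos': [0.4957, 0.093, 0.3044], 'eef_rot': [0.7111, 0.7031, 0.0038, 0.0021], 'contact_force': [0.7272, 0.4685, -0.2269], 'opening': 1.0}
saddle [ 0.4105  0.2947 -0.0037] 0.67
saddle [0.5011 0.0936 0.1164] 0.65
shift [-0.1126, 0.0009, -0.0006] turn [-0.15, 0.03, 0.17]
```

View pics/w5.png

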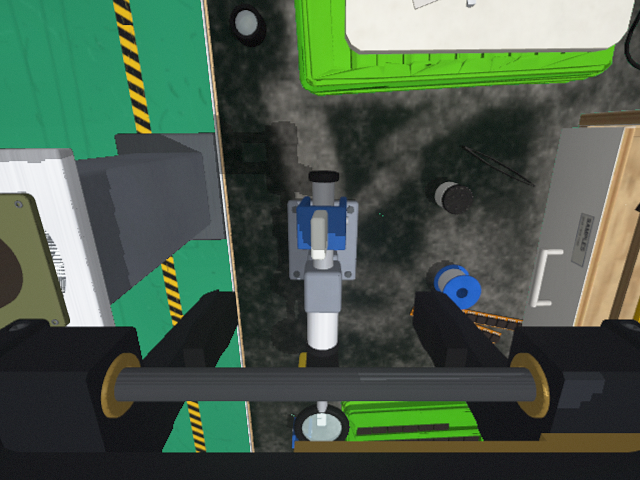

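View pics/s5.png

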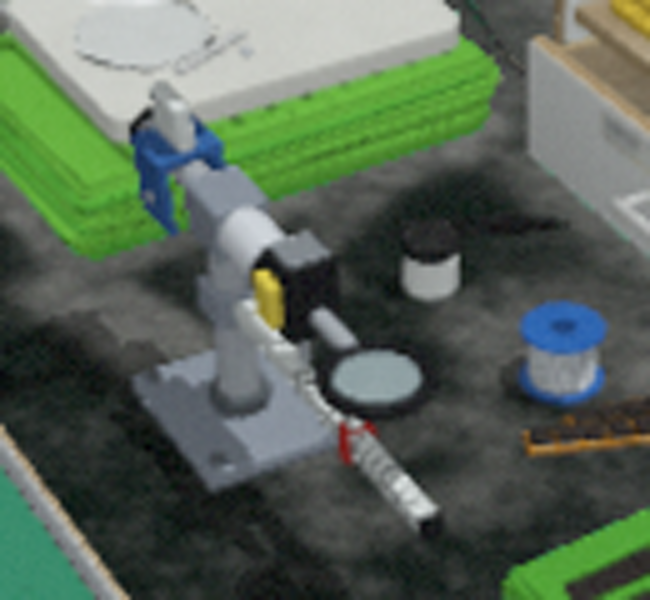

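```bash
python3 - <<'E'
from h import *
s=r.get_state();plan(s,[.424,-.10,.30],89.5);plan(s,[.424,-.10,.18],89.5)
E
```

```text
shift [-0.1933, -0.0662, -0.0004] turn [-0.14, -0.09, -90.13]
shift [-0.1932, -0.0659, 0.1196] turn [-0.14, -0.09, -90.13]
```

Emit:
{"fn": "carry_out", "kwargs": {
  "commands": [
    [-0.05,-0.02,0,0,0,-8.5],
    [-0.1,-0.04,0,0,0,-17],
    [-0.15,-0.055,0,0,0,-25.5],
    [-0.193,-0.066,0,0,0,-34],
    [-0.193,-0.066,0,0,0,-42.5],
    [-0.193,-0.066,0,0,0,-51],
    [-0.193,-0.066,0,0,0,-59.5],
    [-0.193,-0.066,0.02,0,0,-68],
    [-0.193,-0.066,0.05,0,0,-76.5],
    [-0.193,-0.066,0.09,0,0,-85],
    [-0.193,-0.066,0.12,0,0,-90],
    [-0.193,-0.066,0.12,0,0,-90]
  ]
}}

```text
clock: 11.95
tool_pos: [0.4218, -0.099, 0.1768]
eef_rot: [0.005, 1.0, 0.001, -0.005]
contact_force: [-0.2, -0.3, 0.3]
opening: 1.0
```

Emit:
{"fn": "carry_out", "kwargs": {
  "commands": [
    [0,0,0,0,0,0],
    [0,0,0,0,0,0]
  ]
}}

```text
clock: 12.15
tool_pos: [0.4258, -0.0996, 0.1814]
eef_rot: [0.006, 1.0, -0.0, 0.001]
contact_force: [0.1, -0.2, 0.3]
opening: 1.0
```

```bash
python3 look.py w6 mark pointer grip_point boom_grip
```

```text
{'clock': 12.15, 'q': [0.2393, 0.5604, -0.1758, 2.1729, 0.2284, 0.4235, 1.4393], 'tool_pos': [0.4258, -0.0996, 0.1814], 'eef_rot': [0.0064, 1.0, -0.0001, 0.0008], 'contact_force': [0.0911, -0.1922, 0.3393], 'opening': 1.0002}
mark [ 0.4926 -0.1264  0.0979] 0.74
pointer [ 0.4928 -0.0676  0.1005] 0.59
grip_point [ 0.492  -0.0617  0.1553] 0.81
boom_grip [ 0.4922 -0.067   0.1506] 0.91
```

View pics/w6.png

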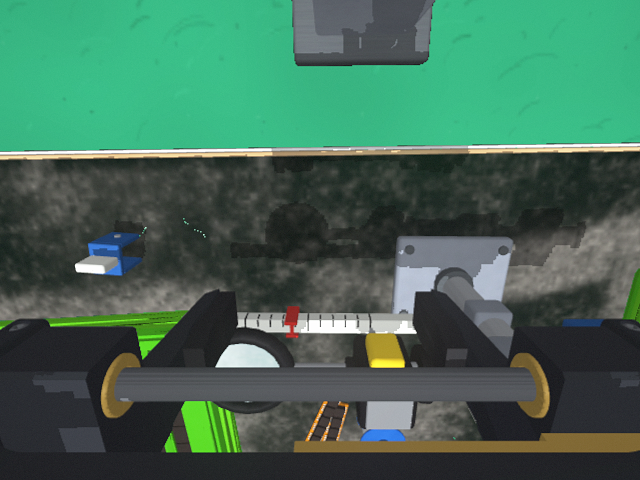

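```bash
python3 - <<'E'
import cv2
s=cv2.imread('pics/w6.png')
cv2.imwrite('pics/z6.png',cv2.resize(s[295:375,265:425],None,fx=5,fy=5,interpolation=cv2.INTER_CUBIC))
E
```

```text
(no output)
```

View pics/z6.png

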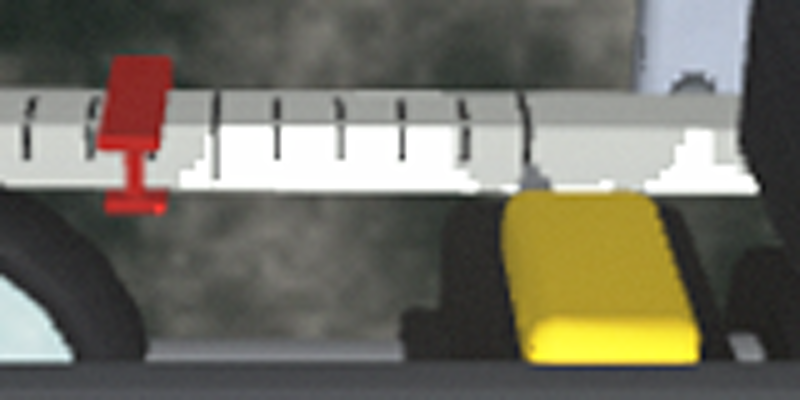

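```bash
python3 - <<'E'
from h import *
w=np.load('w6.npz'); f=lambda x,y,z:np.round(wray(w['T'],w['K'],w['pos'],w['q'],(265+x/5,295+y/5),z),4)
print('clip',f(135,155,.098),f(135,190,.098),f(105,205,.098),f(165,205,.098))
print('ptr',f(536,178,.104),f(525,185,.106),f(550,185,.106))
print('ticks',f(215,170,.097),f(527,170,.097))
print('button face',f(502,205,.17),f(655,195,.17), 'block',f(445,215,.13))
E
```

```text
clip [ 0.4897 -0.1263  0.098 ] [ 0.4962 -0.1266  0.098 ] [ 0.499  -0.1316  0.098 ] [ 0.4991 -0.1219  0.098 ]
ptr [ 0.4909 -0.0626  0.104 ] [ 0.4908 -0.0646  0.106 ] [ 0.4908 -0.0607  0.106 ]
ticks [ 0.4933 -0.1136  0.097 ] [ 0.494 -0.063  0.097]
button face [ 0.4504 -0.0768  0.17  ] [ 0.4494 -0.0597  0.17  ] block [ 0.4794 -0.0793  0.13  ]
```

```bash
python3 - <<'E'
from h import *
s=r.get_state();plan(s,[.491,-.063,.26],-1);plan(s,[.491,-.063,.20],-1)
E
```

```text
shift [-0.0651, 0.0374, -0.0785] turn [0.07, 0.1, 90.34]
shift [-0.0649, 0.0374, -0.0185] turn [0.07, 0.1, 90.34]
```

Emit:
{"fn": "carry_out", "kwargs": {
  "commands": [
    [0,0,-0.045,0,0,0],
    [0,0,-0.079,0,0,8.5],
    [-0.02,0.01,-0.079,0,0,17],
    [-0.04,0.02,-0.079,0,0,25.5],
    [-0.065,0.037,-0.079,0,0,34],
    [-0.065,0.037,-0.079,0,0,42.5],
    [-0.065,0.037,-0.079,0,0,51],
    [-0.065,0.037,-0.079,0,0,59.5],
    [-0.065,0.037,-0.079,0,0,68],
    [-0.065,0.037,-0.079,0,0,76.5],
    [-0.065,0.037,-0.079,0,0,85],
    [-0.065,0.037,-0.079,0,0,90.3]
  ]
}}

```text
clock: 13.6
tool_pos: [0.4906, -0.063, 0.26]
eef_rot: [0.715, 0.7, 0.0, 0.0]
contact_force: [-0.1, -0.4, 0.4]
opening: 0.999
```

Emit:
{"fn": "carry_out", "kwargs": {
  "commands": [
    [0,0,0,0,0,0],
    [0,0,0,0,0,0],
    [0,0,0,0,0,0]
  ]
}}

```text
clock: 13.9
tool_pos: [0.4905, -0.0632, 0.2597]
eef_rot: [0.712, 0.702, 0.0, -0.0]
contact_force: [0.4, 0.4, -0.5]
opening: 1.0
```

```bash
python3 look.py w7 grip_point boom_grip saddle; python3 - <<'E'
from h import *
s=r.get_state();plan(s,[.491,-.063,.137],-1)
E
```

```text
{'clock': 13.9, 'q': [-0.1225, 0.5004, 0.2435, 1.9385, -0.1764, 0.7227, 0.2102], 'tool_pos': [0.4905, -0.0632, 0.2597], 'eef_rot': [0.7123, 0.7019, 0.0002, -0.0], 'contact_force': [0.3508, 0.3721, -0.4878], 'opening': 1.0001}
grip_point [ 0.4915 -0.0607  0.1551] 0.98
boom_grip [ 0.4908 -0.0663  0.1528] 0.93
saddle [0.5003 0.0917 0.1161] 0.86
saddle [ 4.518e-01 -3.060e-01  3.000e-04] 0.4
shift [0.0003, 0.0005, 0.1226] turn [0.01, -0.01, 0.09]
```

View pics/w7.png

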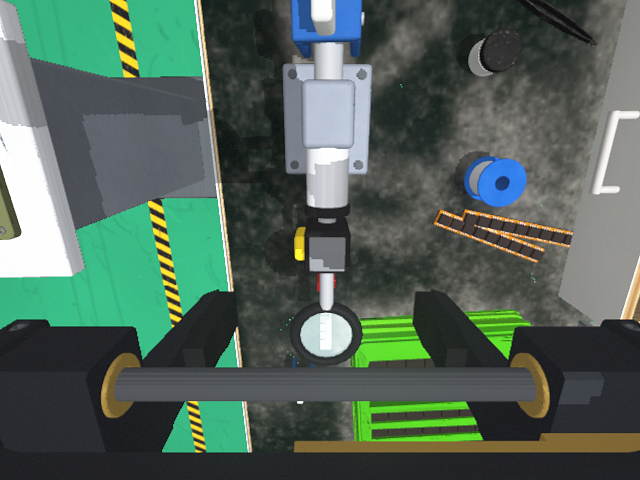

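Emit:
{"fn": "carry_out", "kwargs": {
  "commands": [
    [0,0,0.04,0,0,0],
    [0,0,0.075,0,0,0],
    [0,0,0.105,0,0,0],
    [0,0,0.123,0,0,0],
    [0,0,0.123,0,0,0],
    [0,0,0.123,0,0,0]
  ],
  "grip_force": 30
}}

```text
clock: 14.7
tool_pos: [0.4907, -0.0635, 0.1368]
eef_rot: [0.713, 0.701, -0.0, -0.0]
contact_force: [1.0, 0.3, 0.7]
opening: 1.002
```

Emit:
{"fn": "carry_out", "kwargs": {
  "commands": [
    [0,0,0,0,0,0],
    [0,0,0,0,0,0],
    [0,0,0,0,0,0],
    [0,0,0,0,0,0],
    [0,0,0,0,0,0],
    [0,0,0,0,0,0],
    [0,0,0,0,0,0],
    [0,0,0,0,0,0],
    [0,0,0,0,0,0],
    [0,0,0,0,0,0]
  ],
  "fingers": 255,
  "grip_force": 30
}}

```text
clock: 15.7
tool_pos: [0.4912, -0.0633, 0.1365]
eef_rot: [0.713, 0.701, 0.0, 0.0]
contact_force: [1.5, 0.2, -2.5]
opening: 0.403
```

```bash
python3 look.py w8 saddle
```

```text
{'clock': 15.7, 'q': [-0.0569, 0.7006, 0.1493, 2.0576, -0.2494, 0.399, 0.2718], 'tool_pos': [0.4912, -0.0633, 0.1365], 'eef_rot': [0.7128, 0.7013, 0.0004, 0.0004], 'contact_force': [1.4851, 0.1826, -2.5216], 'opening': 0.4029}
```

View pics/w8.png

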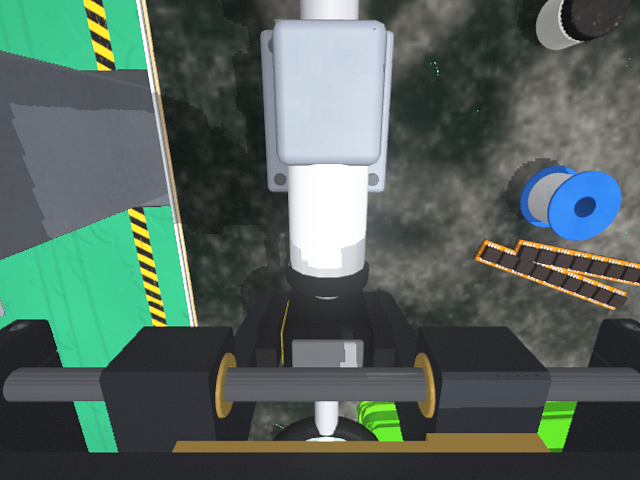

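Emit:
{"fn": "carry_out", "kwargs": {
  "commands": [
    [-0.004,0,0,0,0,0],
    [-0.01,0,0,0,0,0],
    [-0.017,0,0,0,0,0],
    [-0.025,0,0,0,0,0],
    [-0.033,0,0,0,0,0],
    [-0.041,0,0,0,0,0],
    [-0.049,0,0,0,0,0],
    [-0.055,0,0,0,0,0],
    [-0.06,0,0,0,0,0],
    [-0.064,0,0,0,0,0],
    [-0.064,0,0,0,0,0],
    [-0.064,0,0,0,0,0]
  ]
}}

```text
clock: 17.0
tool_pos: [0.4898, -0.1269, 0.1365]
eef_rot: [0.713, 0.701, 0.0, -0.0]
contact_force: [2.7, 2.5, -1.7]
opening: 0.405
```

```bash
python3 look.py w9 saddle; python3 - <<'E'
from h import *
p=r.snapshot('scene'); cv2.imwrite('pics/s9.png',cv2.resize(p['img'][160:260,230:350],None,fx=6,fy=6,interpolation=2))
np.savez('s9.npz',E=p['extrinsics'],K=p['intrinsics'])
for l in('pointer','mark','grip_point','boom_grip','saddle','bar_mid'):
    for d in r.spot_point(p,l)[:2]: print(l,np.round(d['xyz'],4),round(d['p'],2))
E
```

```text
{'clock': 17.0, 'q': [0.0808, 0.7079, 0.1337, 2.0254, -0.2155, 0.4209, 0.364], 'tool_pos': [0.4898, -0.1269, 0.1365], 'eef_rot': [0.7127, 0.7015, 0.0004, -0.0], 'contact_force': [2.6758, 2.4555, -1.7487], 'opening': 0.4047}
saddle [ 4.549e-01 -3.078e-01 -2.000e-04] 0.8
pointer [ 0.4924 -0.1258  0.1044] 0.9
pointer [ 0.4926 -0.1284  0.155 ] 0.3
mark [ 0.4854 -0.1287  0.098 ] 0.57
grip_point [ 0.4911 -0.1265  0.1563] 0.87
boom_grip [ 0.4893 -0.1262  0.1502] 0.94
boom_grip [0.6653 0.095  0.0009] 0.73
saddle [ 0.4556 -0.6889 -0.0016] 0.85
saddle [ 0.4571 -0.3085  0.0009] 0.72
bar_mid [0.4996 0.0953 0.1543] 0.67
```

View pics/w9.png

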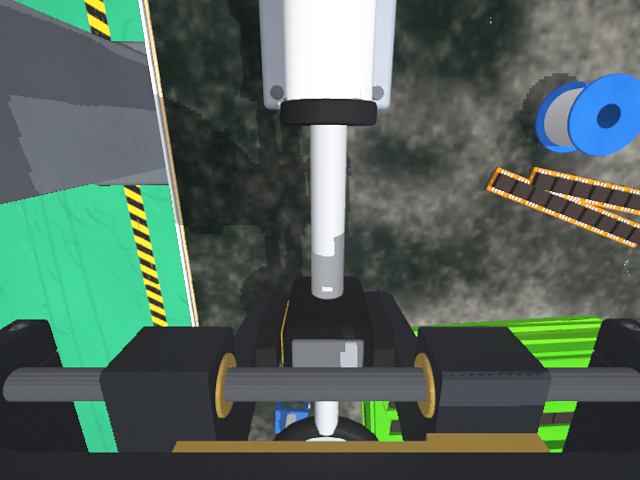

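View pics/s9.png

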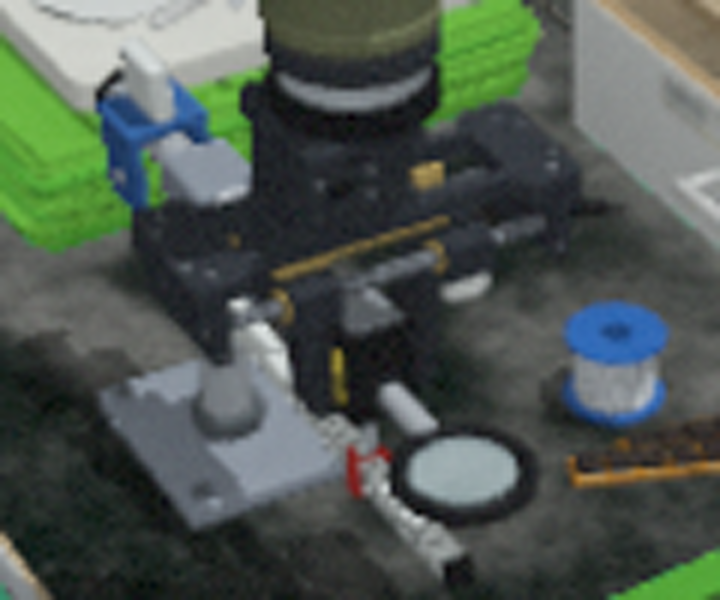

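```bash
python3 - <<'E'
from h import *
z=np.load('s9.npz');E=np.linalg.inv(z['E']);K=z['K']
def pr(x,y,zz):
    c=E@np.array([x,y,zz,1]);u=K@c[:3];u=u[:2]/u[2];return np.round((u-[230,160])*6,1)
for y in(-.1165,-.1265,-.1365): print(y,'mark',pr(.4907,y,.098),'ptr tip',pr(.4907,y,.102),'ptr up',pr(.4907,y,.112))
im=cv2.imread('pics/s9.png')
cv2.imwrite('pics/z9.png',cv2.resize(im[380:540,280:480],None,fx=4,fy=4,interpolation=2)[:600])
b,g,rr=[im[...,i].astype(int) for i in range(3)]
m=(rr>120)&(g<70)&(b<80); ys,xs=np.nonzero(m); print(xs.mean(),ys.mean(),xs.min(),xs.max(),ys.min(),ys.max())
E
```

```text
-0.1165 mark [355.1 439.4] ptr tip [354.9 432.5] ptr up [354.3 415.3]
-0.1265 mark [365.7 450.9] ptr tip [365.5 444. ] ptr up [364.9 426.8]
-0.1365 mark [376.3 462.6] ptr tip [376.1 455.7] ptr up [375.6 438.4]
358.1899109792285 465.91097922848667 348 386 448 491
```

View pics/z9.png

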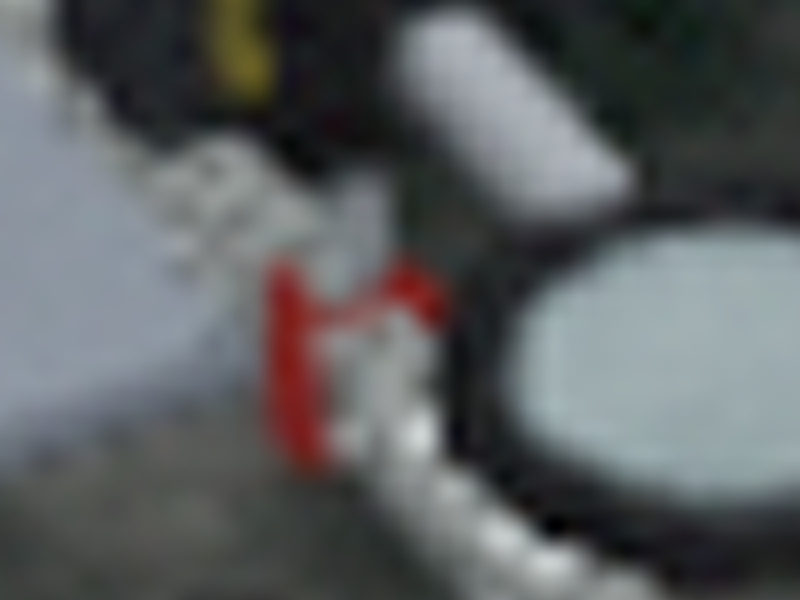

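```bash
python3 - <<'E'
from h import *
st(); print(r.finish_job()); st()
E
```

```text
{'clock': 17.45, 'q': [0.0805, 0.7079, 0.1341, 2.0255, -0.2156, 0.4209, 0.364], 'tool_pos': [0.4898, -0.1269, 0.1365], 'eef_rot': [0.7127, 0.7015, 0.0003, 0.0], 'contact_force': [3.9528, 4.3016, -1.6523], 'opening': 0.4082}
the job is handed in; nothing more can be done
None
the job is handed in; nothing more can be done
```

The job is handed in at 17.45 s on the robot's clock, well inside the 51 s limit. The hand-in reports no verdict, so the results below are from my own measurements.

- **Saddle:** I picked the largest blue saddle (measured about 43 x 40 mm) and hung it on the rear bar. After I let go, its y was within about 2 mm of the bar's middle. The pictures show it upright and straddling the bar, and it was still there in the last scene picture.
- **Lock button:** I pinched the grip at 30 N with the boom fully in. The fingers stopped about 35.5 mm apart, against 36 mm for the button squeezed home, so the button is in. At hand-in they stood about 35.9 mm apart.
- **Boom:** I pulled it out 63.4 mm, where a wrist picture put the clip at about 63–63.7 mm. The arm was still and holding the grip against the spring.
- **Checks that disagreed:** In the last scene picture, the pointer stands over the red clip, possibly about 1 mm short of its middle line. The point detector put the pointer 3 mm from the clip. Both are inside the 5 mm allowance. In one picture the detector put the saddle about 6 mm off the bar sideways, which its 14 mm allowance covers. In the last pictures it did not report the hanging saddle at all.
- **Other things:** The loupe, jar and spool were never touched, and I saw no sign that the red clip moved.

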